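# Set the syringe driver to its mark with the play taken up

### The arm

A 6-joint arm with a two-finger parallel gripper is mounted at the origin on the work surface. World frame = base frame: x ahead of the robot, y to its left, z up, the work surface at z = 0. Lengths are in m, angles in rad, forces in N, time in s.
With the tool pointing down it reaches from about 0.375 to 0.975 m from the base axis. Payload 3.8 kg.
Tool frame: the origin (TCP) lies on the mounting face of the last link; the fingertips stand 173 mm ahead of it and the grasp point (between the pads) lies robot.grasp_offset ahead of it (robot.grasp_offset is the distance from the TCP to the grasp point, in m); z points along the fingers, y is the line along which they close (so a half turn about z gives the same grasp; the last joint's range is limited). The gripper opens to 85 mm and grips with 20 to 120 N. Pads are 22 mm wide; open, the fingers measure 114 mm over their backs; the gripper's body (76 mm by 85 mm) begins 54 mm behind the grasp point. The pads swing forward as they close: fully open they stand 13 mm farther back than shut.
Start: joints at [1.183, 0.264, 1.604, -0, 1.274, -0.037], TCP at [0.232, 0.634, 0.405] pointing down, gripper open.
Joint ranges: [-2.63, 2.63], [-0.94, 2.18], [0.31, 2.57], [-1.31, 4.45], [0, 2.66], [-2.55, 2.55]. Speed limits (rad/s): [2.57, 2.57, 3.14, 3.14, 3.14, 3.14].

### API

Orientations are given as a 3x3 rotation matrix whose columns are the frame's x, y, z axes.
In Python, from plant import robot, optics, workorder, boxes_of gives the robot as it stands. The module is installed in compiled form; this text tells all that it offers.
- The arm moves only by the tool arm_command, never from a script. Its argument "commands" is text: rows parted by semicolons, each of 7 numbers parted by spaces: the shift along the tool's x, y, z in cm, then the turn, a rotation vector about the tool's x, y, z in rad, then the opening, from -1 (shut) to 1 (fully open). A call has 1 to 20 rows; each row is the pose to reach, as a shift and turn from the pose commanded when the call began, along the tool's axes at that moment; what a row does not reach only later rows make up. A row lasts 1/12 s, in which the tool goes at most 41.7 mm and 7.16 degrees, less where a joint would pass 70% of its speed; a pose out of reach is approached as far as the arm can. A call with a gripper value outside its range is refused whole. The fingers move at their own pace and stop on an object; "squeeze" is the grip in N (left out, the last holds). Time passes only in rows, so rows that repeat a pose let the fingers close. It gives the time, the measured TCP pose, the force, the opening and the grip force at its end, in the units of the state.
- robot.read_state(): the state, without advancing time (a new reading comes with each control period).
- optics.camera(name): name is "scene" or "top" or "wrist"; returns the picture (480x640x3 uint8, blue, green, red); there is no depth.
- optics.camera_params(name): a dict with "fovy" (degrees; the focal length in pixels is half the picture's height over the tangent of half this angle, whatever the lens; pixels are square), "cx", "cy" (the principal point, pixels), "T" (4x4, takes a point from camera to world coordinates). Camera axes: x right, y down, z forward; pixel columns grow to the right and rows downward; lengths in m; the calibration is good to about 2 mm. A picture is of the moment at which its call begins: read the wrist's pose just before it. camera_params takes no time and is no camera call; for the wrist camera it gives the pose at the moment of the call.
- workorder.job_done(): hands the job in; it is judged then, once.
Trained networks look in the newest picture that a camera, given by its name, has taken for a name from the list of things; names that differ only in an ending like _2 or _b are one class to them, and where a whole thing is asked for, a point or a joint stands for the part that bears it (a point fixed in the world has none). Each returns a list of dicts, best first, with "p" (0 to 1); they miss things now and then, are a little off and sometimes report something else, mostly with a low value. They report only what shows in the picture. A call takes as long as a camera call.
- boxes_of(camera, name): "rect" ([left, top, right, bottom] in pixels, round what is visible of it).
The state is a dict: "t": time; "joint_positions": joint angles; "joint_velocities": joint speeds; "joint_torque": joint torques, N m; "eef_pos": TCP position; "ee_rot": TCP orientation; "contact_force": force on the tool from outside, world axes, zero at the start; "torque": the same for the moment, N m; "gripper_width": finger opening in m; "grasp_force": force on a finger pad.
Only numpy, scipy, OpenCV 4.12 (cv2) and the standard library are available. Lean on these libraries where they do the work, as an engineer would, in place of code of your own. Each camera call takes 0.05 s, during which the arm holds its last target. There are 200 camera calls.

### The job

The syringe driver that has a syringe loaded has run past its set mark. Take its drive block by the post, draw it back well behind the mark, towards the motor end, and then bring it forward to the mark, so that it stands at the mark with its last movement forward and the play between block and pusher taken up; then let go. Leave the drive block of the other, empty driver alone.

Things in the scene. Friction and masses are not known exactly. Their poses are not given: they have to be found in the camera images.
- drive_block: Drive block of the driver with a clear syringe (white unit 140x410 mm, fixed). Carriage 34 wide, 50 long; on it a black square grip post, 22x22, from 58 to 125 mm above the table, all else below 72. Origin on the post's axis at table height; y forward (motor end to nozzle), z up. Slides along y only, needs 2 to 8 N, stays put. Its two cheeks straddle the pusher's tongue with 20 mm play.
- pusher: Grey plate, 40x12 mm, top 68 mm high, that presses the syringe's plunger; its steel tongue sits between the block's cheeks. Origin at table height, 30 mm to the block's -x side, level with the tongue; axes as the block's. The block is 10 mm ahead of it in y with the play taken up forward, 10 mm behind after a pull back. The back stop lets the block go 45 mm or more behind the mark.
- set_mark: Set mark of the loaded driver: fixed dark steel clip 20 mm long with an upright blade 4 mm thick, top 64 mm above the table, at the driver's +x edge. Origin at table height, 65 mm to the -x side of the blade, level with it in y; axes as the block's. The block is at the mark at y = 0 in this frame (its small dark index fin in line with the blade). It starts 20 to 90 mm ahead.
- spare_block: Drive block of the other driver, which has no syringe: same shape, size, origin and axes as the drive block. Its driver lies roughly parallel, nearer the robot or farther, about 200 mm away. Not to be moved.

How it is judged:
On the way:
1. the drive block is drawn back behind the set mark by more than 12 mm (y of drive_block in the frame of set_mark below -0.012 m), for 0.05 s.
At the end, for the whole second after the job is handed in: The drive block stands still within 10 mm of the set mark along its travel, with the play taken up forward: its rear cheek is within 5 mm of the pusher's tongue (block at least 5 mm ahead of the pusher) (y of drive_block in the frame of set_mark between -0.01 and 0.01 m and y of drive_block in the frame of pusher above 0.005 m and linear speed of drive_block below 0.01 m/s); the robot touches nothing.
It fails at once if the empty driver's drive block is moved by more than 10 mm (distance of spare_block from where it was at the start of the episode above 0.01 m).
It also fails if it takes over 32 s, if anything falls off the work surface, if the arm or the gripper's body presses on something with over 40 N, if the wrist force passes 120 N, or if a joint passes its speed limit or range.

## Working session

There is one attempt and no reset: what is moved stays moved. The work goes in short steps, Python scripts to look and compute and a tool call to move; the robot and the scene stay as the last step left them, time stands still between calls to the robot, and variables do not carry over. Pictures are saved under pics/ and viewed, at most 10 in all, crops included, and the job is handed in when it is done.

Besides the shell and the picture viewer there is one more tool, called as name(argument=value, ...) on one line, values as JSON. arm_command: Moves the arm, as the interface text tells. Its arguments: {"type":"object","properties":{"commands":{"type":"string"},"squeeze":{"type":"number"}},"required":["commands"]}

```bash
mkdir -p pics; cat > h.py <<'E'
import numpy as np, cv2
from plant import robot, optics, workorder, boxes_of
def K(n):
    p=optics.camera_params(n); f=240/np.tan(np.radians(p["fovy"])/2); return f,p["cx"],p["cy"],np.array(p["T"])
def back(n,u,v,z):
    f,cx,cy,T=K(n); d=T[:3,:3]@np.array([(u-cx)/f,(v-cy)/f,1]); o=T[:3,3]; return o+d*(z-o[2])/d[2]
def proj(n,P):
    f,cx,cy,T=K(n); q=T[:3,:3].T@(np.array(P)-T[:3,3]); return np.array([cx+f*q[0]/q[2],cy+f*q[1]/q[2]])
E
python3 - <<'E'
from h import *
np.set_printoptions(precision=4,suppress=True)
s=robot.read_state();print(s["t"],s["eef_pos"],s["ee_rot"],robot.grasp_offset)
for c in("top","scene"):
    cv2.imwrite(f"pics/{c}0.png",optics.camera(c)); print(c,K(c))
    for n in("drive_block","pusher","set_mark","spare_block"):
        print(n,[(np.round(b["rect"],1).tolist(),round(b["p"],2)) for b in boxes_of(c,n)[:3]])
E
```

```text
0.0 [0.2318 0.6336 0.4034] [[-0.9391  0.3437 -0.0008]
 [ 0.3437  0.9391 -0.0021]
 [ 0.0001 -0.0023 -1.    ]] 0.1547
top (np.float64(571.6593237120594), 329.0087423623372, 227.24782588215072, array([[ 0.0264, -0.9943,  0.1037,  0.4882],
       [-0.9995, -0.0278, -0.0126, -0.0785],
       [ 0.0154, -0.1033, -0.9945,  0.6865],
       [ 0.    ,  0.    ,  0.    ,  1.    ]]))
drive_block [([228.2, 95.7, 277.7, 156.4], 0.85)]
pusher [([209.4, 97.0, 273.2, 196.8], 0.91)]
set_mark [([295.4, 86.1, 308.2, 111.2], 0.67)]
spare_block [([289.8, 272.4, 341.2, 332.4], 0.58)]
scene (np.float64(530.3420382784459), 328.6057323535385, 233.91704035055184, array([[-0.7008,  0.424 , -0.5737,  0.9238],
       [ 0.7133,  0.4089, -0.5692,  0.2801],
       [-0.0068, -0.8081, -0.589 ,  0.4054],
       [ 0.    ,  0.    ,  0.    ,  1.    ]]))
drive_block [([280.5, 236.2, 355.4, 337.2], 0.75)]
pusher [([281.0, 233.0, 384.0, 338.2], 0.88)]
set_mark [([235.0, 282.9, 260.1, 315.5], 0.59)]
spare_block [([355.4, 139.2, 409.0, 221.6], 0.79)]
```

View pics/top0.png

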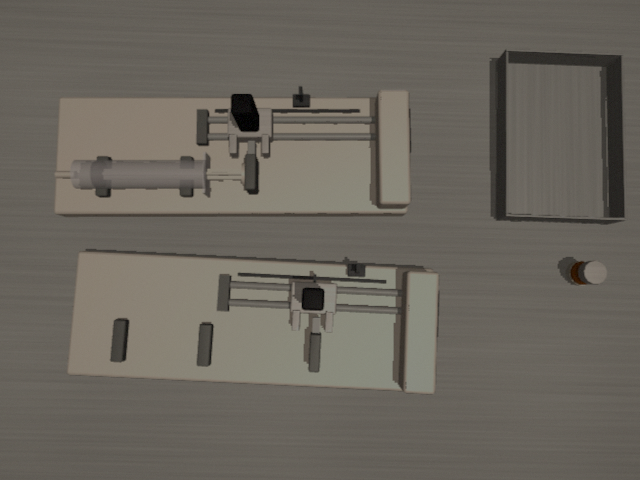

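View pics/scene0.png

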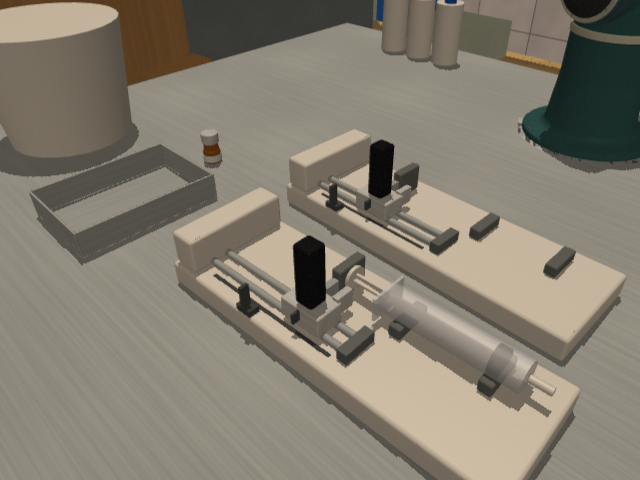

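The top view shows the loaded driver as the upper unit: post top near (242,103), blade near (301,94), motor end on the right, so forward is about world +y. The spare is the lower unit, and its post is at (313,299). The scene view agrees, with the loaded post top near (310,245) and the clip at (246,300). I'll enlarge a crop for the exact pixels.

```bash
python3 - <<'E'
from h import *
a=cv2.imread("pics/top0.png")[80:220,190:390]; b=cv2.imread("pics/scene0.png")[225:365,200:400]
g=lambda m:np.clip(255*(m/255.)**.5,0,255).astype(np.uint8)
a,b=[cv2.resize(g(m),None,fx=4,fy=4,interpolation=cv2.INTER_CUBIC) for m in(a,b)]
cv2.imwrite("pics/a.png",a);cv2.imwrite("pics/b.png",b)
E
```

```text
(no output)
```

View pics/a.png

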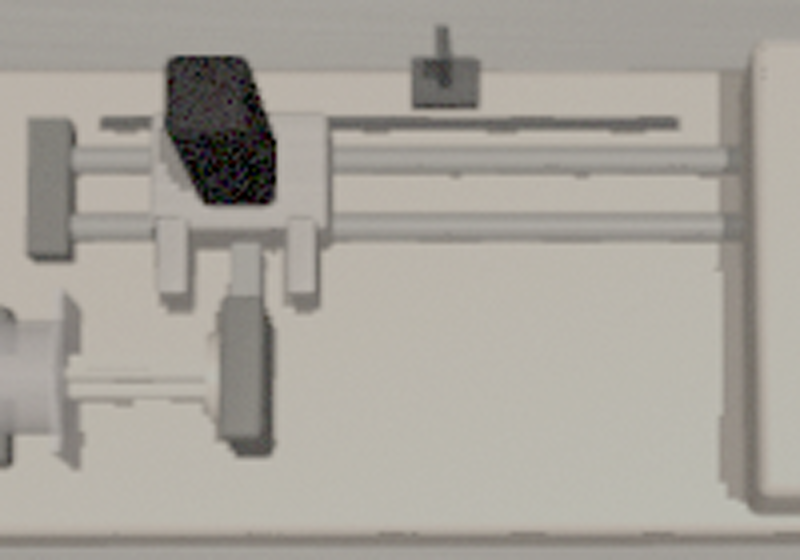

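View pics/b.png

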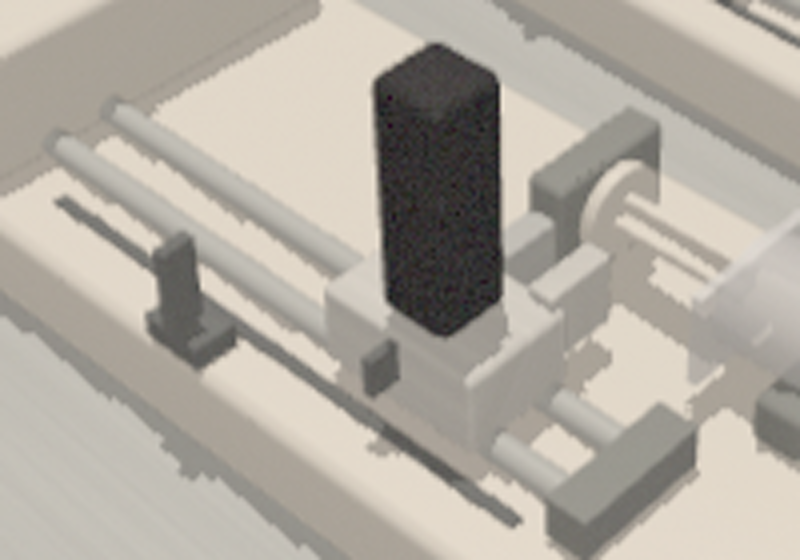

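Crop a: post top centre is at about full px (242.2,104), carriage centre about (250,118), blade top about (300.5,89). Crop b: post top centre is at about (309.3,244.5), blade top about (243,286).

```bash
python3 - <<'E'
from h import *
np.set_printoptions(precision=4,suppress=True)
F=lambda c,x,y:(190+x/4,80+y/4) if c=="top" else (200+x/4,225+y/4)
for n,c,x,y,z in [("post","top",209,95,.125),("post","scene",437,78,.125),("post base","top",240,165,.058),("blade","top",442,35,.064),("blade","scene",173,243,.064),
 ("clipbase","top",446,82,.04),("rodL","top",75,160,.045),("rodR","top",735,159,.045),("edgeL","top",75,228,.045),("edgeR","top",735,228,.045),("slotL","top",100,123,.03),("slotR","top",678,123,.03),("tongue","top",247,268,.055),("cheekL","top",174,220,.06),("cheekR","top",303,220,.06)]:
    print(n,c,back(c,*F(c,x,y),z))
s=back("top",313,299,.125);print("spare",s)
E
```

```text
post top [0.6693 0.0051 0.125 ]
post scene [0.6736 0.008  0.125 ]
post base top [0.671  0.0055 0.058 ]
blade top [ 0.7084 -0.0503  0.064 ]
blade scene [ 0.7091 -0.0496  0.064 ]
clipbase top [ 0.7028 -0.0508  0.04  ]
rodL top [0.6748 0.0545 0.045 ]
rodR top [ 0.681  -0.1349  0.045 ]
edgeL top [0.6549 0.0536 0.045 ]
edgeR top [ 0.6607 -0.1353  0.045 ]
slotL top [0.6905 0.0508 0.03  ]
slotR top [ 0.6959 -0.1192  0.03  ]
tongue top [0.6423 0.0028 0.055 ]
cheekL top [0.6541 0.023  0.06  ]
cheekR top [ 0.6552 -0.013   0.06  ]
spare [ 0.476  -0.0719  0.125 ]
```

```bash
cat >> h.py <<'E'
d=np.array([-.031,.9995,0])
def delta(grasp):
    from scipy.spatial.transform import Rotation as Ro
    s=robot.read_state(); R=np.array(s["ee_rot"]); z=np.array([0,0,-1.]); Rt=np.c_[np.cross(d,z),d,z]
    t=np.array(grasp)+[0,0,robot.grasp_offset]
    return s["t"],(R.T@(t-s["eef_pos"])*100).round(2),Ro.from_matrix(R.T@Rt).as_rotvec().round(3)
E
python3 -c "
from h import *
print(delta([.671,.006,.21]))"
```

```text
(0.5, array([-62.81, -43.87,   4.  ]), array([-0.   , -0.   , -0.382]))
```

arm_command(commands="-62.8 -43.9 4 0 0 -0.382 1; -62.8 -43.9 4 0 0 -0.382 1; -62.8 -43.9 4 0 0 -0.382 1; -62.8 -43.9 4 0 0 -0.382 1; -62.8 -43.9 4 0 0 -0.382 1; -62.8 -43.9 4 0 0 -0.382 1; -62.8 -43.9 4 0 0 -0.382 1; -62.8 -43.9 4 0 0 -0.382 1; -62.8 -43.9 4 0 0 -0.382 1; -62.8 -43.9 4 0 0 -0.382 1; -62.8 -43.9 4 0 0 -0.382 1; -62.8 -43.9 4 0 0 -0.382 1; -62.8 -43.9 4 0 0 -0.382 1; -62.8 -43.9 4 0 0 -0.382 1; -62.8 -43.9 4 0 0 -0.382 1; -62.8 -43.9 4 0 0 -0.382 1; -62.8 -43.9 4 0 0 -0.382 1; -62.8 -43.9 4 0 0 -0.382 1; -62.8 -43.9 4 0 0 -0.382 1; -62.8 -43.9 4 0 0 -0.382 1")

```text
t: 2.17
eef_pos: [0.6727, 0.0019, 0.3642]
ee_rot: [[-1.0, -0.027, 0.001], [-0.027, 1.0, -0.001], [-0.001, -0.001, -1.0]]
contact_force: [0.0, 0.2, 0.4]
gripper_width: 0.0854
grasp_force: 0.0
```

arm_command(commands="0 0 0 0 0 0 1; 0 0 0 0 0 0 1")

```text
t: 2.33
eef_pos: [0.6704, 0.0065, 0.3645]
ee_rot: [[-1.0, -0.031, -0.001], [-0.031, 1.0, 0.001], [0.001, 0.001, -1.0]]
contact_force: [0.1, 0.3, -0.7]
gripper_width: 0.0853
grasp_force: 0.0
```

```bash
python3 - <<'E'
from h import *
np.set_printoptions(precision=4,suppress=True)
print(delta([.671,.006,.21]),robot.read_state()["eef_pos"])
m=optics.camera("wrist");cv2.imwrite("pics/w0.png",m); print(K("wrist"))
for n in("drive_block","set_mark"):
  print(n,[(np.round(b["rect"],1).tolist(),round(b["p"],2)) for b in boxes_of("wrist",n)[:2]])
print(proj("wrist",[.671,.006,.125]),proj("wrist",[.7087,-.05,.064]))
E
```

```text
(2.3333, array([-0.06, -0.05, -0.02]), array([ 0.001, -0.001,  0.   ])) [0.6704 0.0065 0.3645]
(np.float64(389.2444298418399), 315.78302864670195, 235.0640687823422, array([[-0.0326,  0.9605,  0.2764,  0.6003],
       [ 0.9995,  0.0309,  0.0103,  0.0046],
       [ 0.0014,  0.2765, -0.961 ,  0.334 ],
       [ 0.    ,  0.    ,  0.    ,  1.    ]]))
drive_block [([277.5, 173.7, 348.1, 274.2], 0.98)]
set_mark [([279.6, 111.2, 380.7, 271.4], 0.67), ([232.0, 244.8, 256.0, 280.4], 0.59)]
[313.28   252.6113] [236.7421 272.0421]
```

View pics/w0.png

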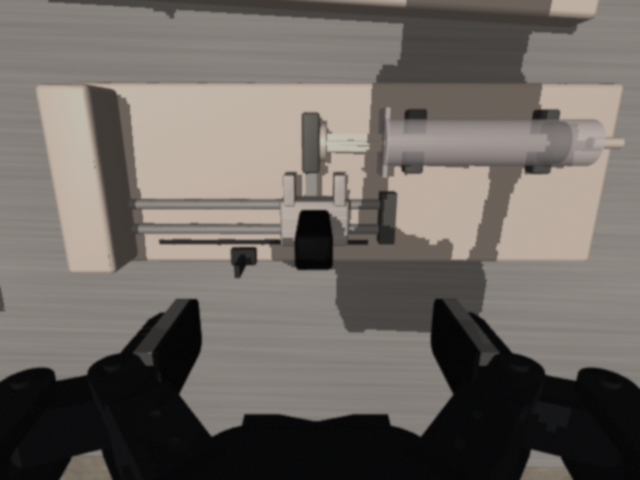

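The wrist view has the post top at about (314,255) and the blade tip at about (238,274), both as predicted. I'll descend and grip.

arm_command(commands="0 0 3 0 0 0 1; 0 0 6 0 0 0 1; 0 0 9 0 0 0 1; 0 0 10.8 0 0 0 1; 0 0 10.8 0 0 0 1; 0 0 10.8 0 0 0 -1; 0 0 10.8 0 0 0 -1; 0 0 10.8 0 0 0 -1; 0 0 10.8 0 0 0 -1; 0 0 10.8 0 0 0 -1; 0 0 10.8 0 0 0 -1; 0 0 10.8 0 0 0 -1; 0 0 10.8 0 0 0 -1; 0 0 10.8 0 0 0 -1", squeeze=40)

```text
t: 3.65
eef_pos: [0.6716, 0.0057, 0.2586]
ee_rot: [[-1.0, -0.031, 0.003], [-0.031, 1.0, 0.0], [-0.003, -0.0, -1.0]]
contact_force: [-1.2, 0.5, 5.7]
gripper_width: 0.0215
grasp_force: 41.5
```

arm_command(commands="0 -0.5 0 0 0 0 -1; 0 -1.2 0 0 0 0 -1; 0 -2 0 0 0 0 -1; 0 -2.8 0 0 0 0 -1; 0 -3.6 0 0 0 0 -1; 0 -4.4 0 0 0 0 -1; 0 -5.2 0 0 0 0 -1; 0 -6 0 0 0 0 -1; 0 -6.8 0 0 0 0 -1; 0 -7.6 0 0 0 0 -1; 0 -8.3 0 0 0 0 -1; 0 -8.7 0 0 0 0 -1; 0 -8.9 0 0 0 0 -1; 0 -8.9 0 0 0 0 -1; 0 -8.9 0 0 0 0 -1; 0 -8.9 0 0 0 0 -1")

```text
t: 4.98
eef_pos: [0.6742, -0.0831, 0.2586]
ee_rot: [[-1.0, -0.031, 0.002], [-0.031, 1.0, 0.0], [-0.002, 0.0, -1.0]]
contact_force: [-0.3, 0.8, 7.1]
gripper_width: 0.0212
grasp_force: 41.6
```

```bash
python3 - <<'E'
from h import *
s=robot.read_state();print(s["t"],s["eef_pos"],s["contact_force"],s["gripper_width"],s["grasp_force"])
print("along d to mark:",d@np.array([.7087,-.05,0])-d@s["eef_pos"])
for c in("scene","top"):
  m=optics.camera(c);cv2.imwrite(f"pics/{c}1.png",m)
m=cv2.imread("pics/scene1.png")[160:310,150:350]
m=np.clip(255*(m/255.)**.5,0,255).astype(np.uint8)
cv2.imwrite("pics/b1.png",cv2.resize(m,None,fx=4,fy=4,interpolation=cv2.INTER_CUBIC))
E
```

```text
4.9833 [ 0.67422307 -0.08309773  0.2585913 ] [-0.34802636  0.80014654  7.13313927] 0.021181195541311332 41.6208815574646
along d to mark: 0.03201239355992158
```

View pics/b1.png

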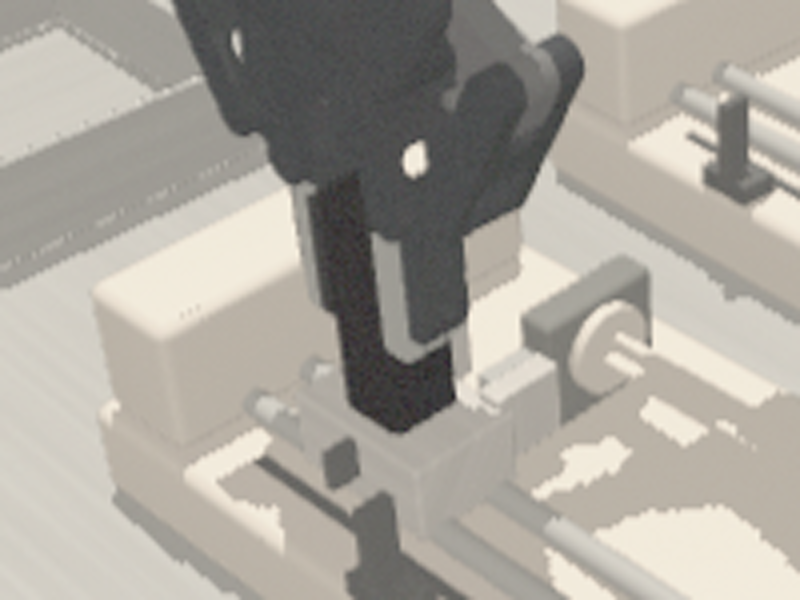

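The block has moved with the grip: its fin, at crop (340,462), is now behind the blade, and the pusher followed. Next I bring it forward 32 mm without overshoot.

arm_command(commands="0 0.4 0 0 0 0 -1; 0 0.8 0 0 0 0 -1; 0 1.2 0 0 0 0 -1; 0 1.6 0 0 0 0 -1; 0 2 0 0 0 0 -1; 0 2.4 0 0 0 0 -1; 0 2.7 0 0 0 0 -1; 0 2.9 0 0 0 0 -1; 0 3.05 0 0 0 0 -1; 0 3.15 0 0 0 0 -1; 0 3.2 0 0 0 0 -1; 0 3.2 0 0 0 0 -1; 0 3.2 0 0 0 0 -1; 0 3.2 0 0 0 0 -1")

```text
t: 6.25
eef_pos: [0.6733, -0.0522, 0.2586]
ee_rot: [[-1.0, -0.031, 0.003], [-0.031, 1.0, -0.002], [-0.003, -0.002, -1.0]]
contact_force: [-0.4, -3.1, 5.2]
gripper_width: 0.0216
grasp_force: 41.6
```

```bash
python3 - <<'E'
from h import *
s=robot.read_state();print(s["t"],s["eef_pos"],s["contact_force"])
print("to mark:",d@np.array([.7087,-.05,0])-d@s["eef_pos"])
m=optics.camera("scene");m=m[200:350,150:350]
m=np.clip(255*(m/255.)**.5,0,255).astype(np.uint8)
cv2.imwrite("pics/b2.png",cv2.resize(m,None,fx=4,fy=4,interpolation=cv2.INTER_CUBIC))
E
```

```text
6.25 [ 0.67329594 -0.05218257  0.25861181] [-0.39308909 -3.06581469  5.21241214]
to mark: 0.0010839531248213324
```

View pics/b2.png

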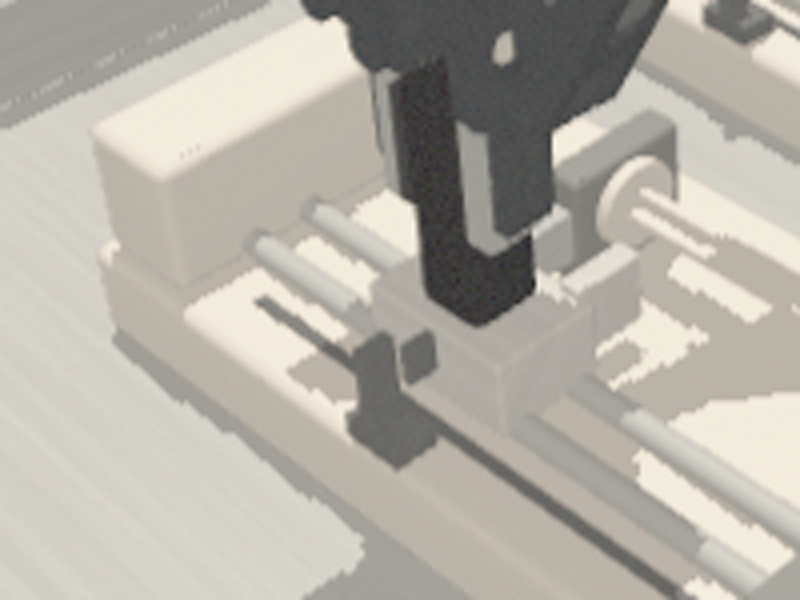

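The fin at crop (418,355) is in line across travel with the blade at (378,375), and the front cheek has moved clear of the pusher. I'll let go and rise.

arm_command(commands="0 0 0 0 0 0 1; 0 0 0 0 0 0 1; 0 0 0 0 0 0 1; 0 0 0 0 0 0 1; 0 0 0 0 0 0 1; 0 0 0 0 0 0 1; 0 0 0 0 0 0 1; 0 0 0 0 0 0 1; 0 0 -2 0 0 0 1; 0 0 -5 0 0 0 1; 0 0 -8 0 0 0 1; 0 0 -12 0 0 0 1; 0 0 -15 0 0 0 1; 0 0 -15 0 0 0 1; 0 0 -15 0 0 0 1")

```text
t: 7.55
eef_pos: [0.6734, -0.0512, 0.4106]
ee_rot: [[-0.999, -0.031, 0.007], [-0.031, 1.0, -0.001], [-0.007, -0.001, -1.0]]
contact_force: [0.9, 1.2, -0.7]
gripper_width: 0.0854
grasp_force: 0.0
```

```bash
python3 - <<'E'
from h import *
s=robot.read_state();print(s["t"],s["eef_pos"],s["contact_force"],s["gripper_width"])
m=optics.camera("wrist")[150:350,180:460]
print(proj("wrist",[.673,-.052,.125]),proj("wrist",[.7087,-.05,.064]))
f=np.clip(255*(m/255.)**.5,0,255).astype(np.uint8)
a=cv2.resize(f,(560,400),interpolation=cv2.INTER_CUBIC)
m=optics.camera("scene")[200:350,150:350];b=cv2.resize(np.clip(255*(m/255.)**.5,0,255).astype(np.uint8),(560,420))[:200]
cv2.imwrite("pics/c.png",np.vstack([a,cv2.resize(b,(560,200))]))
E
```

```text
7.55 [ 0.67344644 -0.05120295  0.4106322 ] [ 0.9478364   1.18918774 -0.69042426] 0.08540735053121368
[314.61044911 230.61747119] [315.84748461 251.93774816]
```

View pics/c.png

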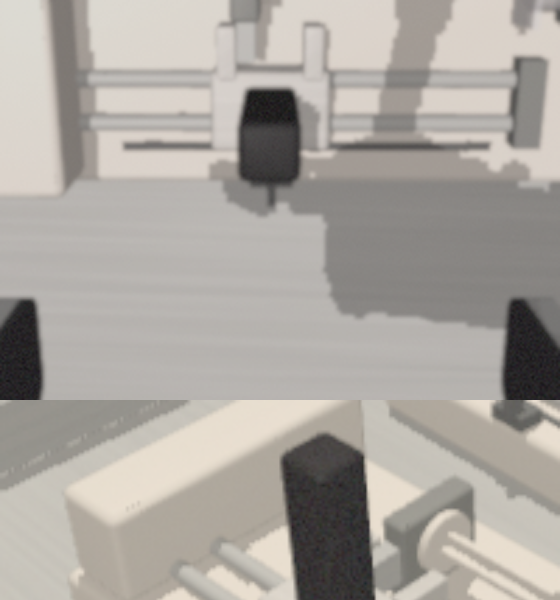

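The post and the blade both stand at crop x≈270, so they are aligned. The tongue (≈246) lies against the rear cheek (≈227), and the gripper is clear.

```bash
python3 -c "
from h import *
print(workorder.job_done())"
```

```text
the job is handed in; nothing more can be done
None
```

The loaded driver's block was drawn back about 32 mm behind the mark and brought forward to within about 1 mm of it, play taken up; I let go, left the spare block alone and handed the job in at about 8 s (no verdict returned).

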